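# Nip up a glued picture frame with three clicks of a lever clamp, and hold

### The arm

A 6-joint arm with a two-finger parallel gripper is mounted at the origin on the work surface. World frame = base frame: x ahead of the robot, y to its left, z up, the work surface at z = 0. Lengths are in m, angles in rad, forces in N, time in s.
With the tool pointing down it reaches from about 0.25 to 0.725 m from the base axis. Payload 4 kg.
Tool frame: the origin (TCP) lies midway between the tips of the shut fingers; the grasp point (between the pads) lies 19 mm behind it; z points along the fingers, y is the line along which they close (so a half turn about z gives the same grasp; the last joint's range is limited). The gripper opens to 85 mm and grips with 20 to 120 N. Pads are 22 mm wide; open, the fingers measure 114 mm over their backs; the gripper's body (76 mm by 85 mm) begins 54 mm behind the grasp point. The pads swing forward as they close: fully open they stand 13 mm farther back than shut.
Start: joints at [1.337, 0.241, 0.005, 1.335, 0, 1.571], TCP at [0.116, 0.486, 0.231] pointing down, gripper open.
Joint ranges: [-2.72, 2.72], [-1.05, 1.87], [-1.09, 1.28], [-1.99, 2.15], [-1.42, 1.44], [-3.14, 3.14]. Speed limits (rad/s): [2.79, 2.79, 3.14, 3.14, 3.14, 3.14].

### API

Orientations are given as a unit quaternion [x, y, z, w].
In Python, from workcell import bot, camera, job_done gives the robot as it stands.
- The arm moves only by the tool carry_out, never from a script. Its argument "plan" is a list of rows, each an object of numbers: "dx", "dy", "dz": the shift along the tool's x, y, z in mm; "twist": the turn about the tool's z in degrees; "fingers": the closure, from -1 (fully open) to 1 (shut). In form: [{"dx": .., "dy": .., "dz": .., "twist": .., "fingers": ..}, ...]. A call has exactly 5 rows; each row is the pose to reach, as a shift and turn from the pose commanded when the call began, along the tool's axes at that moment; what a row does not reach only later rows make up. A row lasts 1/12 s, in which the tool goes at most 41.7 mm and 7.16 degrees, less where a joint would pass 70% of its speed; a pose out of reach is approached as far as the arm can. A call with a gripper value outside its range is refused whole. The fingers move at their own pace and stop on an object; the grip force is fixed at half the most. Time passes only in rows, so rows that repeat a pose let the fingers close, or fill a call up. It gives the time, the measured TCP pose, the force, the opening and the grip force at its end, in the units of the state.
- bot.get_obs(): the state, without advancing time (a new reading comes with each control period).
- camera(name): name is "side" or "top"; returns a dict with "image" (384x512x3 uint8, red, green, blue), "intrinsics" (3x3 intrinsics, pixels), "eye" and "attitude" of the camera in the world. Camera axes: x right, y down, z forward; pixel columns grow to the right and rows downward; lengths in m; the calibration is good to about 2 mm. A picture is of the moment at which its call begins. There is no depth.
- job_done(): hands the job in; it is judged then, once.
The state is a dict: "clock": time; "joint_pos": joint angles; "joint_vel": joint speeds; "tau": joint torques, N m; "eef_pos": TCP position; "tool_rot": TCP orientation; "ft_force": force on the tool from outside, world axes, zero at the start; "ft_torque": the same for the moment, N m; "grip_width": finger opening in m; "grasp_force": force on a finger pad.
Only numpy, scipy, OpenCV 4.12 (cv2) and the standard library are available. Lean on these libraries where they do the work, as an engineer would, in place of code of your own. Each camera call takes 0.05 s, during which the arm holds its last target. There are 200 camera calls.

### The job

The small picture frame has just been glued and lies in the open lever clamp. Stand the pine protecting block on the table in the gap between the clamp's moving pad and the edge of the frame, square and centred on the pad, and let go of it; then swing the clamp's lever on by three clicks of its ratchet and no more, so that the block nips the frame against the fixed jaw. The job ends with your fingers still holding the lever there while the glue takes, and the other things on the table left where they are.

Things in the scene. Friction and masses are not known exactly. Their poses are not given: they have to be found in the camera images.
- clamp: Grey lever clamp lying on its side, fixed: aluminium bar 325 x 20 mm along its y, two arms reaching 80 mm to its -x, all at most 33 mm high. Origin: on the table under the bar, midway between the open jaws; z up. Pressing line: along y at x = -60 mm, 15 mm up. Fixed jaw (cork face at y = +77 mm) at the +y end; the sliding arm at the -y end, locked, carries pad, lever and ratchet.
- gap (a point): Point of the clamp on the table in the middle of the gap between moving pad and frame edge as it is at the start, on the pressing line (clamp frame -60, -65, 0 mm): here the middle of the block's underside belongs. The gap is 24 mm wide along the clamp's y (less up to 2 mm taken up by the lever's start value).
- lever (a joint): Angle of the clamp's lever (rad, 0 to 1.27) about lever_pin, growing counterclockwise seen from above. At 0 it points 115 deg clockwise from the clamp's +x. A spring pawl clicks over a tooth as it passes 0.24, 0.48, 0.72, 0.96, 1.20, then bars the way back (it rests about 0.05 past the click). Starts at 0 to 0.15, before the first click. The pad moves 12.5 mm per rad (3 mm a click).
- lever_pin (a point): Centre of the lever's upright pivot pin, 15 mm above the table, at (-60, -135) mm in the clamp frame. Pushing the handle 97 mm from here takes 3 N rising to 5 N up a tooth and drops sharply, even below zero, at each click; with the block pinched it takes 5 to 8 N. Let go, the lever falls back to the last click; the pinch is then about 20 N.
- lever_arm: The clamp's lever: steel stem, then a black handle 88 mm long, 16 mm wide and 24 mm high (3 to 27 mm above the table). Origin: on its pivot axis at table height; x points outwards along the lever, z up. Gripped by the handle across its width from above, or pushed from the side.
- handle (a point): Middle of the handle of the lever, 97 mm out from the pin, 15 mm above the table, axes as the lever's: x outwards along it, y across it (16 mm).
- press_pad: Moving pad of the clamp, cork-faced, 34 mm wide, 24 mm high (3 to 27 mm above the table), driven by the lever along the clamp's +y. Origin: on its pressing face in the middle of the width, at table height.
- frame: Dark wooden picture frame, loose, lying flat between the jaws, 180 (x) x 130 (y) x 18 mm high, rails 20 mm wide, 0.25 kg. Origin: centre of its underside. Its +y edge lies at the fixed jaw, its -y edge faces the gap; its +x end rail lies on the pressing line.
- block: Plain pine block, the only light-coloured wooden one, loose, standing on edge: 60 (x) x 18 (y) x 55 mm high, about 35 g. Origin: centre of its underside, z up. In the gap its 60 mm length runs along the frame's edge (its y along the clamp's y, either way round); it then stands 22 mm clear of the clamp and can be held across its 18 mm there.
- glue: White glue bottle, 48 mm across, 140 mm high, standing. Bystander. Origin: centre of its underside.
- tape: Roll of paper tape lying flat, 96 mm across, 25 mm high. Bystander. Origin: centre of its underside.
- mug: White mug, 82 mm across, 95 mm high, handle at its +y. Bystander. Origin: centre of its underside.
- remote: Black television remote control, 175 x 48 x 18 mm. Bystander. Origin: centre of its underside.
- pinecone: Brown pine cone, about 52 mm across, 66 mm high, standing. Bystander. Origin: centre of its underside.
- offcut: Dark offcut of frame moulding lying flat, 110 x 20 x 18 mm. Bystander. Origin: centre of its underside.
- glasses_case: Dark blue glasses case, 160 x 62 x 40 mm. Bystander. Origin: centre of its underside.
Mind the look-alikes: they are no part of the job. Of the things shaped like the block, the pine one is meant. Several things have the shape of the frame; the one meant has the colours described above.

How it is judged:
By the outcome, as a careful person would: the job done as asked, in the order asked, and still so for the second after the job is handed in, while the arm keeps its last pose, push and grip.
It also fails if it takes over 54 s, if anything falls off the work surface, if the arm or the gripper's body presses on something with over 40 N, if the wrist force passes 120 N, or if a joint passes its speed limit or range.

## Working session

There is one attempt and no reset: what is moved stays moved. The work goes in short steps, Python scripts to look and compute and a tool call to move; the robot and the scene stay as the last step left them, time stands still between calls to the robot, and variables do not carry over. Pictures are saved under pics/ and viewed, at most 10 in all, crops included, and the job is handed in when it is done.

Besides the shell and the picture viewer there is one more tool, called after "Call:" by a JSON object that holds its "api" and its "payload". carry_out: Moves the arm, as the interface text tells. Its arguments: {"type":"object","properties":{"plan":{"type":"array","items":{"type":"object","properties":{"dx":{"type":"number"},"dy":{"type":"number"},"dz":{"type":"number"},"twist":{"type":"number"},"fingers":{"type":"number"}}}}},"required":["plan"]}

```bash
mkdir -p pics
cat > h.py <<'E'
import numpy as np, cv2
from scipy.spatial.transform import Rotation as R
def ray(c,u,v):
    K=np.array(c["intrinsics"]); d=np.linalg.inv(K)@[u,v,1]
    a=np.array(c["attitude"]); M=a if a.shape==(3,3) else R.from_quat(a).as_matrix()
    return np.array(c["eye"]),M@d
def onz(c,u,v,z):
    e,d=ray(c,u,v); return e+d*(z-e[2])/d[2]
def proj(c,p):
    a=np.array(c["attitude"]); M=a if a.shape==(3,3) else R.from_quat(a).as_matrix()
    q=M.T@(np.array(p)-np.array(c["eye"])); q=np.array(c["intrinsics"])@q; return q[:2]/q[2]
def tri(c1,p1,c2,p2):
    e1,d1=ray(c1,*p1);e2,d2=ray(c2,*p2)
    s=np.linalg.lstsq(np.c_[d1,-d2],e2-e1,rcond=None)[0]
    a=e1+s[0]*d1;b=e2+s[1]*d2; return (a+b)/2,np.linalg.norm(a-b)
E
python3 - <<'E'
from workcell import bot,camera
import cv2,pickle
o=bot.get_obs();print(o)
for n in("top","side"):
    c=camera(n);pickle.dump(c,open(n+".pkl","wb"))
    print(n,c["intrinsics"],c["eye"],c["attitude"])
    cv2.imwrite(f"pics/{n}0.png",cv2.resize(c["image"][:,:,::-1],(800,600),interpolation=cv2.INTER_CUBIC))
E
```

```text
{'clock': 0.0, 'joint_pos': array([ 1.33695915e+00,  2.41417761e-01,  3.72530416e-03,  1.33522741e+00,
       -5.21281238e-06,  1.57080096e+00]), 'joint_vel': array([-0.00056675,  0.00191494, -0.00023841, -0.00051177,  0.00057971,
        0.00025584]), 'tau': array([-7.83822748e-05, -3.72316182e+01,  2.52408582e+01,  1.68150914e-02,
       -9.78911135e-05,  2.04432247e-06]), 'eef_pos': array([0.11570852, 0.48576629, 0.23041101]), 'tool_rot': array([ 1.16654623e-01,  9.93171975e-01, -1.05482621e-03, -1.21267053e-04]), 'ft_force': array([0.40902202, 0.19749675, 0.58850118]), 'ft_torque': array([-0.01428848, -0.00479568,  0.02850023]), 'grasp_force': 0.0, 'grip_width': 0.08536357641336616}
top [[479.14594599   0.         257.67541206]
 [  0.         479.14594599 187.46002239]
 [  0.           0.           1.        ]] [0.26316339 0.03287181 1.56015163] [ 0.71279196 -0.6965651   0.0586308  -0.05733331]
side [[371.86608771   0.         256.10535435]
 [  0.         371.86608771 190.47812446]
 [  0.           0.           1.        ]] [ 0.01299303 -0.74737748  0.60019373] [ 0.82523037 -0.24648528  0.13919955 -0.48873646]
```

View pics/top0.png

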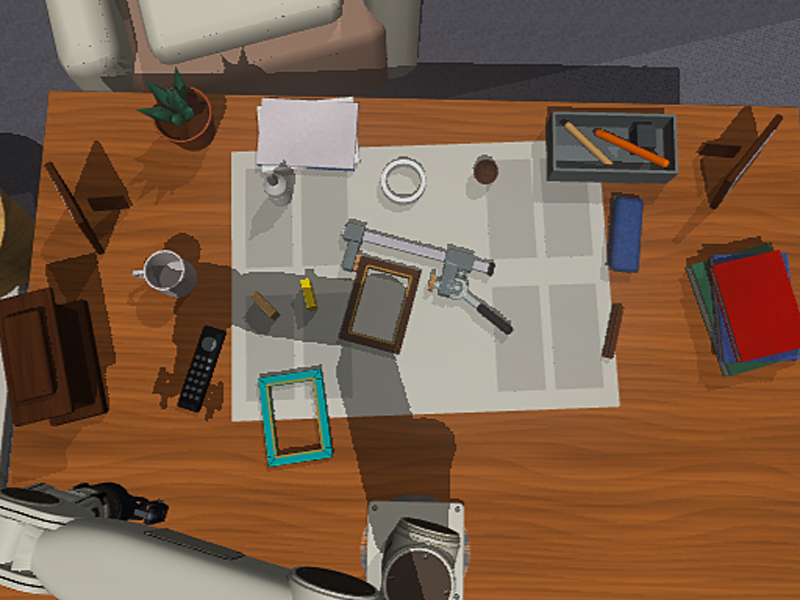

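View pics/side0.png

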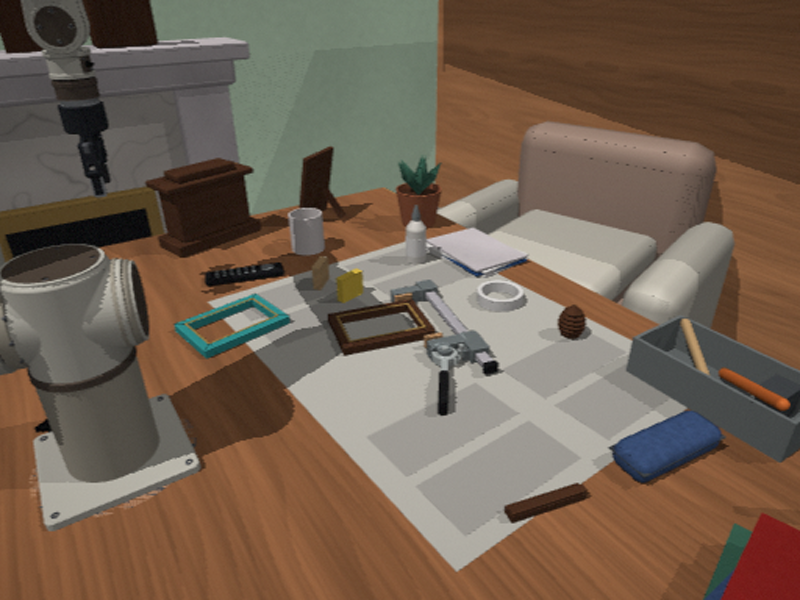

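Block look-alikes, in 800x600 pixels: a brown-tan one at top (264,305) / side (320,272), and a yellow one at top (308,293) / side (350,285). Frames: the dark brown one at top (380,305) and a turquoise one at (295,415). The dark one fits and lies in the clamp. I'll check the blocks in enlarged crops.

Run:
```python
import pickle,cv2
t=pickle.load(open("top.pkl","rb"))["image"][:,:,::-1];s=pickle.load(open("side.pkl","rb"))["image"][:,:,::-1]
def crop(im,x0,y0,w,h,k,f):
    im=cv2.resize(im[y0:y0+h,x0:x0+w],None,fx=k,fy=k,interpolation=cv2.INTER_CUBIC)
    for i in range(0,w,20): cv2.putText(im,str(x0+i),(i*k,8),0,.3,(0,0,255),1);cv2.line(im,(i*k,9),(i*k,14),(0,0,255),1)
    for i in range(0,h,20): cv2.putText(im,str(y0+i),(0,i*k+4),0,.3,(0,0,255),1)
    cv2.imwrite(f,im)
crop(t,150,132,184,100,4,"pics/tc.png")
crop(s,190,158,146,112,5,"pics/sc.png")
```

```text
(no output)
```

View pics/tc.png

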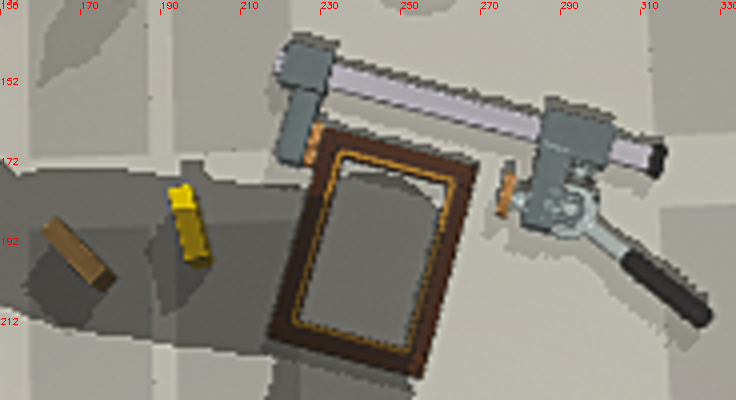

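View pics/sc.png

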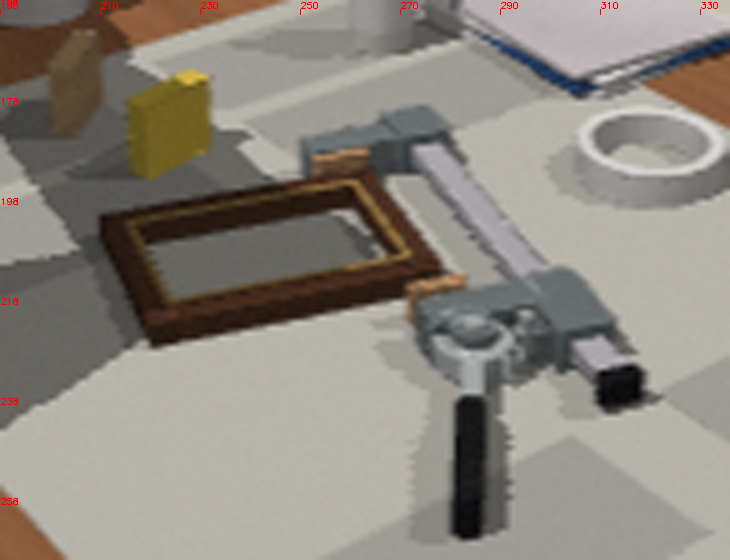

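The tan block at top (184-ish px crop → orig (168,195)), side orig (205,175), has wood colour and is dulled only by shadow. The other one is painted yellow, so the tan one is the pine block. Next I measure the block, clamp and lever from both views.

```bash
cat > m.py <<'E'
import pickle;from h import *
t=pickle.load(open("top.pkl","rb"));s=pickle.load(open("side.pkl","rb"))
T=lambda x,y:(150+x/4-.4,132+y/4-.4); S=lambda x,y:(190+x/5-.4,158+y/5-.4)
np.set_printoptions(precision=4,suppress=True)
E
python3 - <<'E'
from m import *
print("block top corners z=.055")
for p in[(42,232),(55,218),(107,268),(95,284)]: print(onz(t,*T(*p),.055))
print("tri block top far-right/near:",tri(t,T(55,218),s,S(80,30)),tri(t,T(107,268),s,S(101,38)),tri(t,T(95,284),s,S(80,62)) )
print("side base corners",onz(s,*S(79,136),0),onz(s,*S(55,130),0))
print("pin",tri(t,T(570,207),s,S(474,325)),onz(t,*T(570,207),.03))
print("handle tip",onz(t,*T(704,318),.027),"start",onz(t,*T(627,258),.027), "tip tri",tri(t,T(704,318),s,S(467,530)))
print("pad face",onz(t,*T(506,167),.027),onz(t,*T(498,213),.027))
print("jaw",onz(t,*T(323,124),.027),onz(t,*T(316,162),.027))
print("frame",[onz(t,*T(*p),.018) for p in[(478,163),(422,377),(268,338),(322,127)]])
print("bar",[onz(t,*T(*p),.03) for p in[(335,65),(540,118),(335,90),(540,140)]])
# fit of clamp drawing: bar mask line
im=cv2.cvtColor(t["image"],cv2.COLOR_RGB2HSV)
E
```

```text
block top corners z=.055
[0.4984 0.3429 0.055 ]
[0.5099 0.3332 0.055 ]
[0.4707 0.2899 0.055 ]
[0.4577 0.2987 0.055 ]
tri block top far-right/near: (array([0.5034, 0.3342, 0.0608]), np.float64(0.011833777704818152)) (array([0.4769, 0.2818, 0.0794]), np.float64(0.020498712583272072)) (array([0.4663, 0.2942, 0.0598]), np.float64(0.019743085260038297))
side base corners [0.4745 0.3005 0.    ] [0.4646 0.3179 0.    ]
pin (array([ 0.5313, -0.0776,  0.0335]), np.float64(0.001951493213332168)) [ 0.5328 -0.0783  0.03  ]
handle tip [ 0.4452 -0.1874  0.027 ] start [ 0.4925 -0.1251  0.027 ] tip tri (array([ 0.4458, -0.1891,  0.0085]), np.float64(0.00360038724428981))
pad face [ 0.5652 -0.026   0.027 ] [ 0.527  -0.0202  0.027 ]
jaw [0.5975 0.1242 0.027 ] [0.5657 0.1289 0.027 ]
frame [array([ 0.5698, -0.0034,  0.018 ]), array([0.3932, 0.0384, 0.018 ]), array([0.4219, 0.1634, 0.018 ]), array([0.5969, 0.1255, 0.018 ])]
bar [array([0.6465, 0.1157, 0.03  ]), array([ 0.606, -0.053,  0.03 ]), array([0.6255, 0.1151, 0.03  ]), array([ 0.5877, -0.0533,  0.03  ])]
```

```bash
cat >> m.py <<'E'
def box(x,y,yaw,lx,ly,z0,z1,ox=0,oy=0):
    c,q=np.cos(yaw),np.sin(yaw)
    return np.array([[x+c*(ox+a*lx/2)-q*(oy+b*ly/2),y+q*(ox+a*lx/2)+c*(oy+b*ly/2),z] for z in(z0,z1) for a,b in((-1,-1),(1,-1),(1,1),(-1,1))])
def hullmask(c,P,k,x0,y0,w,h):
    uv=np.array([proj(c,p) for p in P]); uv=((uv+.5-[x0,y0])*k).astype(np.float32)
    m=np.zeros((h*k,w*k),np.uint8); cv2.fillConvexPoly(m,cv2.convexHull(np.round(uv).astype(np.int32)),1); return m
def wire(im,c,P,k,x0,y0,col):
    uv=((np.array([proj(c,p) for p in P])+.5-[x0,y0])*k).astype(int)
    for a,b in[(0,1),(1,2),(2,3),(3,0),(4,5),(5,6),(6,7),(7,4),(0,4),(1,5),(2,6),(3,7)]: cv2.line(im,tuple(map(int,uv[a])),tuple(map(int,uv[b])),col,1)
E
cat > ov.py <<'E'
from m import *
from scipy.optimize import minimize
x0,y0,w,h=156,182,26,26;k=12
sub=t["image"][y0:y0+h,x0:x0+w].astype(float)
r=cv2.resize(sub[:,:,0]/(sub[:,:,2]+1),None,fx=k,fy=k,interpolation=cv2.INTER_LINEAR)
m=(r>1.3).astype(np.uint8); m[:, :]*=1
n,l,st,_=cv2.connectedComponentsWithStats(m); i=1+np.argmax(st[1:,4]); m=(l==i).astype(np.uint8)
def f(p):
    g=hullmask(t,box(p[0],p[1],p[2],.06,.018,0,.055),k,x0,y0,w,h); return -(g&m).sum()/(g|m).sum()
b=minimize(f,[.484,.316,.83],method="Nelder-Mead",options=dict(initial_simplex=[[.484,.316,.83],[.49,.316,.83],[.484,.322,.83],[.484,.316,.9]]))
print("block",b.x,np.degrees(b.x[2]),b.fun); B=b.x
# clamp fit
yaw=np.radians(-13.5);Rm=np.array([[np.cos(yaw),-np.sin(yaw)],[np.sin(yaw),np.cos(yaw)]])
cl=np.array([(.532,-.078),(.5816,.1266)]); loc=np.array([(-.06,-.135),(-.06,.077)])
C=(cl-loc@Rm.T).mean(0); print("clamp",C); L=lambda x,y:C+Rm@[x,y]
th0=np.arctan2(-.1874+.078,.4452-.532)-yaw+np.radians(115)
pin=L(-.06,-.135); tip=np.array([.4452,-.1874]); th0=np.arctan2(*(tip-pin)[::-1])-yaw+np.radians(115)
print("pin",pin,"gap",L(-.06,-.065),"th0",th0)
F=L(-.06+ -.08,.012)
I=[]
for c,(X,Y,W,H,K) in((t,(150,132,184,100,4)),(s,(190,158,120,112,5))):
    im=cv2.resize(c["image"][Y:Y+H,X:X+W,::-1],None,fx=K,fy=K,interpolation=cv2.INTER_CUBIC)
    wire(im,c,box(*B,.06,.018,0,.055),K,X,Y,(255,0,0))
    wire(im,c,box(*C,yaw,.02,.325,.02,.03,0,0) if 0 else box(*C,yaw,.034,.0,.003,.027,-.06,.077),K,X,Y,(0,0,255))
    wire(im,c,box(*C,yaw,.034,0,.003,.027,-.06,-.077+.0125*max(th0,0)),K,X,Y,(0,0,255))
    wire(im,c,box(*pin,yaw-np.radians(115)+th0,.088,.016,.003,.027,.097,0),K,X,Y,(0,255,255))
    wire(im,c,box(*C,yaw,.06,.018,0,.055,-.06,-.065),K,X,Y,(0,255,0))
    I.append(im)
cv2.imwrite("pics/ovt.png",I[0]);cv2.imwrite("pics/ovs.png",I[1])
E
python3 ov.py
```

```text
block [0.5096 0.3076 0.8093] 46.367140087438834 0.0
clamp [0.6219 0.0385]
pin [ 0.5321 -0.0788] gap [ 0.5484 -0.0107] th0 -0.0025183441616927205ov.py:9: RuntimeWarning: overflow encountered in scalar negative
  g=hullmask(t,box(p[0],p[1],p[2],.06,.018,0,.055),k,x0,y0,w,h); return -(g&m).sum()/(g|m).sum()
```

View pics/ovt.png

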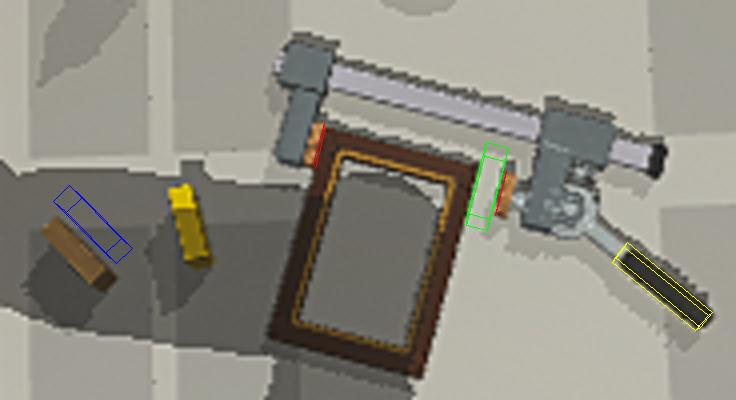

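View pics/ovs.png

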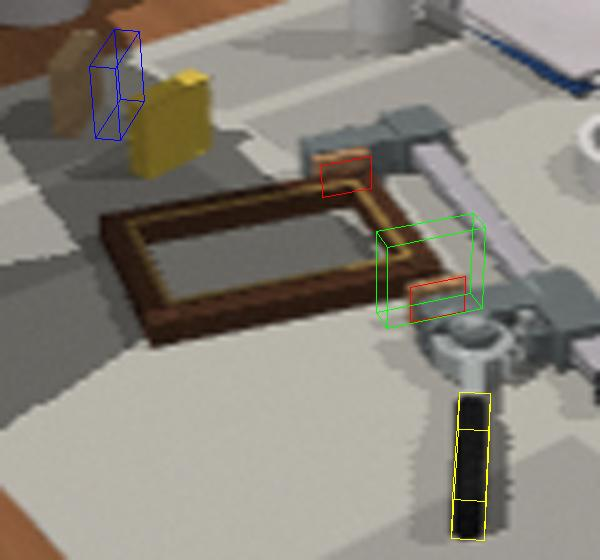

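```bash
sed -i 's/(g&m).sum()\/(g|m).sum()/float((g\&m).sum(dtype=int))\/(g|m).sum(dtype=int)/' ov.py
cat >> ov.py <<'E'
P=box(*B,.06,.018,0,.055)
print(m.sum(dtype=int)); print("side proj (crop px)",[(np.round((proj(s,p)-[190,158]+.5)*5)).tolist() for p in P])
E
python3 ov.py
```

```text
block [0.4851 0.3181 0.7879] 45.140849762462494 -0.9467412451361867
clamp [0.6219 0.0385]
pin [ 0.5321 -0.0788] gap [ 0.5484 -0.0107] th0 -0.0025183441616927205
20450
side proj (crop px) [[80.0, 144.0], [108.0, 105.0], [84.0, 102.0], [55.0, 141.0], [74.0, 71.0], [102.0, 34.0], [78.0, 32.0], [49.0, 69.0]]
```

Call:
{"api": "carry_out", "payload": {"plan": [{"dx": -35, "dy": -7, "dz": 5, "twist": -5, "fingers": -1}, {"dx": -75, "dy": -15, "dz": 15, "twist": -11, "fingers": -1}, {"dx": -115, "dy": -23, "dz": 25, "twist": -18, "fingers": -1}, {"dx": -155, "dy": -31, "dz": 35, "twist": -24, "fingers": -1}, {"dx": -195, "dy": -39, "dz": 40, "twist": -30, "fingers": -1}]}}

```text
clock: 0.52
eef_pos: [0.286, 0.4072, 0.1918]
tool_rot: [-0.143, 0.99, -0.001, -0.001]
ft_force: [1.0, 0.1, 0.9]
grip_width: 0.0858
grasp_force: 0.0
```

```bash
cat > go.py <<'E'
import sys;from h import *
from workcell import bot
def go(x,y,z,phi,o=None):
    o=o or bot.get_obs(); M=R.from_quat(o["tool_rot"]).as_matrix()
    d=M.T@(np.array([x,y,z])-o["eef_pos"])*1000
    now=np.degrees(np.arctan2(M[1,1],M[0,1]))
    tw=-((phi-now+180)%360-180)
    print("shift",np.round(d,1),"twist",round(tw,1),"| now",np.round(o["eef_pos"],4),round(now,1),"F",np.round(o["ft_force"],1),"w",round(o["grip_width"],4),round(o["grasp_force"],1),"q1,6",np.round(o["joint_pos"][[0,5]],2),"t",round(o["clock"],2))
if __name__=="__main__": go(*map(float,sys.argv[1:5]))
E
python3 go.py .485 .318 .11 136
```

```text
shift [-165.6 -141.9   81.7] twist -29.5 | now [0.286  0.4072 0.1918] 106.5 F [1.  0.1 0.9] w 0.0858 0.0 q1,6 [0.96 0.67] t 0.52
```

Call:
{"api": "carry_out", "payload": {"plan": [{"dx": -30, "dy": -26, "dz": 10, "twist": -6, "fingers": -1}, {"dx": -60, "dy": -51, "dz": 20, "twist": -12, "fingers": -1}, {"dx": -90, "dy": -77, "dz": 30, "twist": -18, "fingers": -1}, {"dx": -120, "dy": -103, "dz": 40, "twist": -24, "fingers": -1}, {"dx": -147, "dy": -126, "dz": 48, "twist": -29.5, "fingers": -1}]}}

```text
clock: 0.93
eef_pos: [0.4631, 0.3266, 0.1438]
tool_rot: [-0.39, 0.921, -0.0, -0.001]
ft_force: [1.0, -0.1, 0.3]
grip_width: 0.0854
grasp_force: 0.0
```

Call:
{"api": "carry_out", "payload": {"plan": [{"dx": 0, "dy": 0, "dz": 0, "twist": 0, "fingers": -1}, {"dx": 0, "dy": 0, "dz": 0, "twist": 0, "fingers": -1}, {"dx": 0, "dy": 0, "dz": 0, "twist": 0, "fingers": -1}, {"dx": 0, "dy": 0, "dz": 0, "twist": 0, "fingers": -1}, {"dx": 0, "dy": 0, "dz": 0, "twist": 0, "fingers": -1}]}}

```text
clock: 1.35
eef_pos: [0.4605, 0.3293, 0.1456]
tool_rot: [-0.389, 0.921, 0.0, 0.0]
ft_force: [0.1, 0.5, -0.0]
grip_width: 0.0857
grasp_force: 0.0
```

```bash
python3 go.py .485 .318 .09 136
```

```text
shift [ -9.  -25.4  55.6] twist -0.3 | now [0.4605 0.3293 0.1456] 135.7 F [ 0.1  0.5 -0. ] w 0.0857 0.0 q1,6 [ 0.62 -0.18] t 1.35
```

Call:
{"api": "carry_out", "payload": {"plan": [{"dx": -5, "dy": -13, "dz": 15, "twist": 0, "fingers": -1}, {"dx": -9, "dy": -25, "dz": 40, "twist": 0, "fingers": -1}, {"dx": -9, "dy": -25, "dz": 75, "twist": 0, "fingers": -1}, {"dx": -9, "dy": -25, "dz": 95, "twist": 0, "fingers": -1}, {"dx": -9, "dy": -25, "dz": 108.5, "twist": 0, "fingers": -1}]}}

```text
clock: 1.77
eef_pos: [0.4834, 0.3172, 0.0343]
tool_rot: [-0.388, 0.921, -0.0, -0.002]
ft_force: [0.1, -0.4, -0.2]
grip_width: 0.0855
grasp_force: 0.0
```

Call:
{"api": "carry_out", "payload": {"plan": [{"dx": 0, "dy": 0, "dz": 0, "twist": 0, "fingers": -0.7}, {"dx": 0, "dy": 0, "dz": 0, "twist": 0, "fingers": -0.5}, {"dx": 0, "dy": 0, "dz": 0, "twist": 0, "fingers": -0.2}, {"dx": 0, "dy": 0, "dz": 0, "twist": 0, "fingers": 0.1}, {"dx": 0, "dy": 0, "dz": 0, "twist": 0, "fingers": 0.3}]}}

```text
clock: 2.18
eef_pos: [0.4866, 0.3183, 0.0384]
tool_rot: [-0.388, 0.922, 0.0, 0.002]
ft_force: [0.8, 0.4, 0.6]
grip_width: 0.0303
grasp_force: 0.0
```

```bash
python3 go.py .485 .318 .036 136; python3 -c "
from workcell import camera;import cv2
c=camera('side');cv2.imwrite('pics/g.png',cv2.resize(c['image'][110:210,150:290,::-1],None,fx=5,fy=5,interpolation=cv2.INTER_CUBIC))"
```

```text
shift [1.3 1.  2.4] twist -0.3 | now [0.4866 0.3183 0.0384] 135.7 F [0.8 0.4 0.6] w 0.0303 0.0 q1,6 [ 0.58 -0.22] t 2.18
```

View pics/g.png

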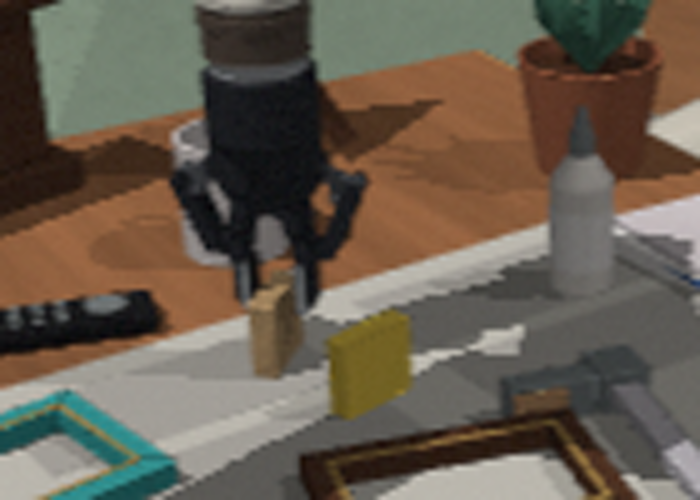

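The pine block sits between the two fingers, at crop (250-300, 275-375). I'll close the gripper and lift.

Call:
{"api": "carry_out", "payload": {"plan": [{"dx": 1, "dy": 0, "dz": 2, "twist": 0, "fingers": 0.4}, {"dx": 1, "dy": 0, "dz": 2, "twist": 0, "fingers": 0.5}, {"dx": 1, "dy": 0, "dz": 2, "twist": 0, "fingers": 0.55}, {"dx": 1, "dy": 0, "dz": 2, "twist": 0, "fingers": 0.7}, {"dx": 1, "dy": 0, "dz": 2, "twist": 0, "fingers": 1}]}}

```text
clock: 2.65
eef_pos: [0.4853, 0.3167, 0.0349]
tool_rot: [-0.388, 0.922, 0.0, 0.0]
ft_force: [0.3, 0.1, 2.1]
grip_width: 0.0167
grasp_force: 60.8
```

Call:
{"api": "carry_out", "payload": {"plan": [{"dx": 0, "dy": 0, "dz": 0, "twist": 0, "fingers": 1}, {"dx": 0, "dy": 0, "dz": 0, "twist": 0, "fingers": 1}, {"dx": 0, "dy": 0, "dz": -10, "twist": 0, "fingers": 1}, {"dx": 0, "dy": 0, "dz": -40, "twist": 0, "fingers": 1}, {"dx": 0, "dy": 0, "dz": -70, "twist": 0, "fingers": 1}]}}

```text
clock: 3.07
eef_pos: [0.4834, 0.3156, 0.1039]
tool_rot: [-0.388, 0.922, -0.0, -0.003]
ft_force: [0.2, -0.2, 0.2]
grip_width: 0.0167
grasp_force: 60.4
```

```bash
python3 go.py .5484 -.0107 .11 76.5
```

```text
shift [ 187.9 -274.6   -5.5] twist 59.1 | now [0.4834 0.3156 0.1039] 135.6 F [ 0.2 -0.2  0.2] w 0.0167 60.4 q1,6 [ 0.58 -0.22] t 3.07
```

Call:
{"api": "carry_out", "payload": {"plan": [{"dx": 17, "dy": -25, "dz": -2, "twist": 6, "fingers": 1}, {"dx": 38, "dy": -55, "dz": -4, "twist": 12, "fingers": 1}, {"dx": 59, "dy": -86, "dz": -5, "twist": 18, "fingers": 1}, {"dx": 80, "dy": -117, "dz": -5, "twist": 24, "fingers": 1}, {"dx": 101, "dy": -148, "dz": -5, "twist": 30, "fingers": 1}]}}

```text
clock: 3.48
eef_pos: [0.5202, 0.1395, 0.1103]
tool_rot: [-0.134, 0.991, 0.0, 0.0]
ft_force: [0.9, 0.3, -0.3]
grip_width: 0.0166
grasp_force: 60.4
```

```bash
python3 go.py .5484 -.0107 .11 76.5
```

```text
shift [  12.7 -152.3    0.3] twist 28.9 | now [0.5202 0.1395 0.1103] 105.4 F [ 0.9  0.3 -0.3] w 0.0166 60.4 q1,6 [ 0.26 -0.01] t 3.48
```

Call:
{"api": "carry_out", "payload": {"plan": [{"dx": 3, "dy": -35, "dz": 0, "twist": 6, "fingers": 1}, {"dx": 6, "dy": -70, "dz": 0, "twist": 12, "fingers": 1}, {"dx": 9, "dy": -105, "dz": 0, "twist": 18, "fingers": 1}, {"dx": 11, "dy": -130, "dz": 0, "twist": 24, "fingers": 1}, {"dx": 12, "dy": -145, "dz": 0, "twist": 29, "fingers": 1}]}}

```text
clock: 3.9
eef_pos: [0.5479, -0.0051, 0.1101]
tool_rot: [0.12, 0.993, -0.0, 0.0]
ft_force: [0.6, 0.0, 0.7]
grip_width: 0.0166
grasp_force: 60.4
```

Call:
{"api": "carry_out", "payload": {"plan": [{"dx": 0, "dy": 0, "dz": 0, "twist": 0, "fingers": 1}, {"dx": 0, "dy": 0, "dz": 0, "twist": 0, "fingers": 1}, {"dx": 0, "dy": 0, "dz": 0, "twist": 0, "fingers": 1}, {"dx": 0, "dy": 0, "dz": 0, "twist": 0, "fingers": 1}, {"dx": 0, "dy": 0, "dz": 0, "twist": 0, "fingers": 1}]}}

```text
clock: 4.32
eef_pos: [0.5475, -0.0008, 0.1097]
tool_rot: [0.115, 0.993, 0.0, -0.0]
ft_force: [0.0, -0.2, -0.9]
grip_width: 0.0167
grasp_force: 60.4
```

```bash
python3 go.py .5484 -.0107 .06 76.5
```

```text
shift [-3.2 -9.5 49.7] twist 0.3 | now [ 0.5475 -0.0008  0.1097] 76.8 F [ 0.  -0.2 -0.9] w 0.0167 60.4 q1,6 [-0.    0.23] t 4.32
```

Call:
{"api": "carry_out", "payload": {"plan": [{"dx": -1, "dy": -3, "dz": 10, "twist": 0, "fingers": 1}, {"dx": -3, "dy": -8, "dz": 25, "twist": 0, "fingers": 1}, {"dx": -3, "dy": -9.5, "dz": 35, "twist": 0, "fingers": 1}, {"dx": -3, "dy": -9.5, "dz": 37, "twist": 0, "fingers": 1}, {"dx": -3, "dy": -9.5, "dz": 37, "twist": 0, "fingers": 1}]}}

```text
clock: 4.73
eef_pos: [0.5472, -0.0116, 0.0711]
tool_rot: [0.116, 0.993, -0.0, -0.002]
ft_force: [0.4, -0.7, -0.2]
grip_width: 0.0167
grasp_force: 60.4
```

```bash
cat > look.py <<'E'
import sys;from m import *;from workcell import camera,bot
from go import go
o=bot.get_obs();go(.5484,-.0107,float(sys.argv[2]),76.5,o)
M=R.from_quat(o["tool_rot"]).as_matrix();a=np.arctan2(M[1,1],M[0,1])-np.pi/2
z=float(sys.argv[3]);p=o["eef_pos"];I=[]
for n,(X,Y,W,H) in(("side",(245,170,66,66)),("top",(245,145,66,66))):
    c=camera(n);K=6
    im=cv2.resize(c["image"][Y:Y+H,X:X+W,::-1],None,fx=K,fy=K,interpolation=cv2.INTER_CUBIC)
    if n=="side": wire(im,c,box(p[0],p[1],a,.06,.018,z,z+.055),K,X,Y,(255,0,0))
    yw=np.radians(-13.5);wire(im,c,box(.6219,.0385,yw,.034,0,.003,.027,-.06,-.077),K,X,Y,(0,0,255))
    if n=="side": wire(im,c,box(.6219,.0385,yw,.06,.018,0,.055,-.06,-.065),K,X,Y,(0,255,0))
    I.append(im)
cv2.imwrite(sys.argv[1],np.hstack(I))
E
python3 look.py pics/p1.png .0353 .0375
```

```text
shift [-1.1  1.2 35.8] twist 0.1 | now [ 0.5472 -0.0116  0.0711] 76.6 F [ 0.4 -0.7 -0.2] w 0.0167 60.4 q1,6 [-0.02  0.21] t 4.73
```

View pics/p1.png

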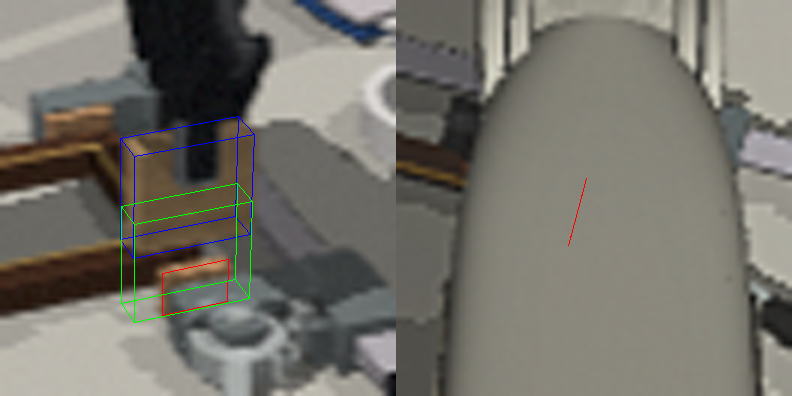

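The held block overlays the predicted wireframe, at side crop (122-252, 120-250), and lines up with the pad outline at (162-230, 260-315). I'll lower it in stages and watch the force.

Call:
{"api": "carry_out", "payload": {"plan": [{"dx": -1, "dy": 1, "dz": 3, "twist": 0, "fingers": 1}, {"dx": -1, "dy": 1, "dz": 8, "twist": 0, "fingers": 1}, {"dx": -1, "dy": 1, "dz": 13, "twist": 0, "fingers": 1}, {"dx": -1, "dy": 1, "dz": 16, "twist": 0, "fingers": 1}, {"dx": -1, "dy": 1, "dz": 16, "twist": 0, "fingers": 1}]}}

```text
clock: 5.25
eef_pos: [0.5489, -0.0111, 0.0556]
tool_rot: [0.116, 0.993, -0.0, -0.001]
ft_force: [0.0, 0.8, 0.1]
grip_width: 0.017
grasp_force: 60.4
```

```bash
python3 go.py .5484 -.0107 .0353 76.5
```

```text
shift [ 0.5  0.3 20.3] twist 0.1 | now [ 0.5489 -0.0111  0.0556] 76.6 F [0.  0.8 0.1] w 0.017 60.4 q1,6 [-0.02  0.21] t 5.25
```

Call:
{"api": "carry_out", "payload": {"plan": [{"dx": 0, "dy": 0, "dz": 4, "twist": 0, "fingers": 1}, {"dx": 0, "dy": 0, "dz": 8, "twist": 0, "fingers": 1}, {"dx": 0, "dy": 0, "dz": 12, "twist": 0, "fingers": 1}, {"dx": 0, "dy": 0, "dz": 15, "twist": 0, "fingers": 1}, {"dx": 0, "dy": 0, "dz": 15, "twist": 0, "fingers": 1}]}}

```text
clock: 5.67
eef_pos: [0.549, -0.0111, 0.0407]
tool_rot: [0.116, 0.993, -0.0, -0.001]
ft_force: [-0.0, 0.6, -0.4]
grip_width: 0.0163
grasp_force: 60.4
```

```bash
python3 go.py .5484 -.0107 .0353 76.5
```

```text
shift [0.7 0.3 5.4] twist 0.1 | now [ 0.549  -0.0111  0.0407] 76.6 F [-0.   0.6 -0.4] w 0.0163 60.4 q1,6 [-0.02  0.21] t 5.67
```

Call:
{"api": "carry_out", "payload": {"plan": [{"dx": 0, "dy": 0, "dz": 2, "twist": 0, "fingers": 1}, {"dx": 0, "dy": 0, "dz": 4, "twist": 0, "fingers": 1}, {"dx": 0, "dy": 0, "dz": 5, "twist": 0, "fingers": 1}, {"dx": 0, "dy": 0, "dz": 5.5, "twist": 0, "fingers": 1}, {"dx": 0, "dy": 0, "dz": 5.5, "twist": 0, "fingers": 1}]}}

```text
clock: 6.08
eef_pos: [0.5496, -0.0111, 0.036]
tool_rot: [0.116, 0.993, -0.0, -0.0]
ft_force: [-0.0, 0.1, -0.1]
grip_width: 0.0167
grasp_force: 60.4
```

```bash
python3 go.py .5484 -.0107 .0353 76.5
```

```text
shift [1.3 0.1 0.7] twist 0.1 | now [ 0.5496 -0.0111  0.036 ] 76.6 F [-0.   0.1 -0.1] w 0.0167 60.4 q1,6 [-0.02  0.21] t 6.08
```

Call:
{"api": "carry_out", "payload": {"plan": [{"dx": 1, "dy": 0, "dz": 0.5, "twist": 0, "fingers": 1}, {"dx": 1, "dy": 0, "dz": 1, "twist": 0, "fingers": 1}, {"dx": 1, "dy": 0, "dz": 1.5, "twist": 0, "fingers": 1}, {"dx": 1, "dy": 0, "dz": 1.5, "twist": 0, "fingers": 1}, {"dx": 1, "dy": 0, "dz": 1.5, "twist": 0, "fingers": 1}]}}

```text
clock: 6.5
eef_pos: [0.5487, -0.0109, 0.0349]
tool_rot: [0.116, 0.993, 0.0, 0.0]
ft_force: [-0.7, -0.4, 1.5]
grip_width: 0.0166
grasp_force: 60.8
```

```bash
python3 look.py pics/p2.png .0353 0.0003
```

```text
shift [ 0.3  0.1 -0.4] twist 0.1 | now [ 0.5487 -0.0109  0.0349] 76.6 F [-0.7 -0.4  1.5] w 0.0166 60.8 q1,6 [-0.02  0.21] t 6.5
```

View pics/p2.png

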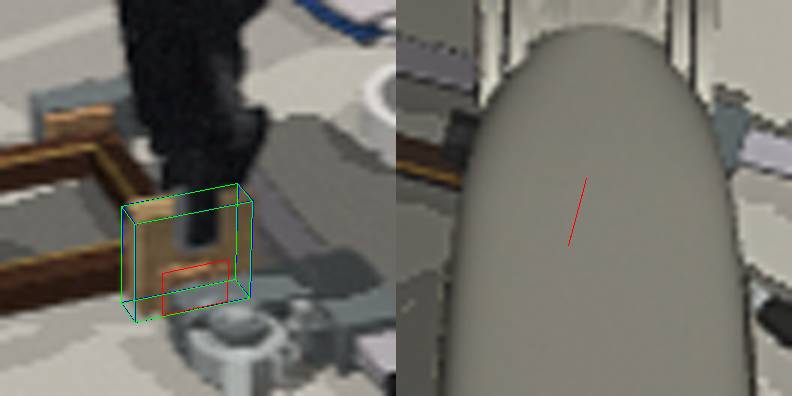

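The block stands on the table (Fz 1.5 N) in the gap, with its outline on the model at crop (122-252, 185-320) and centred on the pad at about x 196. Releasing it.

Call:
{"api": "carry_out", "payload": {"plan": [{"dx": 0, "dy": 0, "dz": -0.5, "twist": 0, "fingers": 0.5}, {"dx": 0, "dy": 0, "dz": -0.5, "twist": 0, "fingers": 0.4}, {"dx": 0, "dy": 0, "dz": -0.5, "twist": 0, "fingers": 0.3}, {"dx": 0, "dy": 0, "dz": -0.5, "twist": 0, "fingers": 0.2}, {"dx": 0, "dy": 0, "dz": -0.5, "twist": 0, "fingers": 0.2}]}}

```text
clock: 7.02
eef_pos: [0.5487, -0.0109, 0.035]
tool_rot: [0.116, 0.993, 0.0, -0.0]
ft_force: [0.1, 0.7, 0.1]
grip_width: 0.0342
grasp_force: 0.0
```

Call:
{"api": "carry_out", "payload": {"plan": [{"dx": 0, "dy": 0, "dz": -3, "twist": 0, "fingers": 0.2}, {"dx": 0, "dy": 0, "dz": -15, "twist": 0, "fingers": 0.2}, {"dx": 0, "dy": 0, "dz": -40, "twist": 0, "fingers": 0.2}, {"dx": 0, "dy": 0, "dz": -70, "twist": 0, "fingers": 0.2}, {"dx": 0, "dy": 0, "dz": -90, "twist": 0, "fingers": 0.2}]}}

```text
clock: 7.43
eef_pos: [0.5494, -0.0109, 0.1275]
tool_rot: [0.116, 0.993, 0.0, 0.001]
ft_force: [1.1, -0.2, 0.1]
grip_width: 0.0339
grasp_force: 0.0
```

Run:
```python
from go import *
pin=np.array([.5321,-.0788])
a=np.radians(-128.3); p=pin+.107*np.array([np.cos(a),np.sin(a)]); print(p)
go(*p,.12,-38.3)
```

```text
[ 0.46578364 -0.16277107]
shift [  46.2 -167.1    7.4] twist 114.9 | now [ 0.5494 -0.0109  0.1275] 76.6 F [ 1.1 -0.2  0.1] w 0.0339 0.0 q1,6 [-0.02  0.21] t 7.43
```

Call:
{"api": "carry_out", "payload": {"plan": [{"dx": 6, "dy": -20, "dz": 0, "twist": 7, "fingers": 0.2}, {"dx": 13, "dy": -45, "dz": 0, "twist": 14, "fingers": 0.2}, {"dx": 21, "dy": -75, "dz": 0, "twist": 21, "fingers": 0.2}, {"dx": 29, "dy": -105, "dz": 0, "twist": 28, "fingers": 0.2}, {"dx": 36, "dy": -130, "dz": 0, "twist": 35, "fingers": 0.2}]}}

```text
clock: 7.85
eef_pos: [0.4826, -0.1304, 0.1254]
tool_rot: [0.412, 0.911, -0.0, 0.0]
ft_force: [0.5, 0.2, 0.4]
grip_width: 0.0344
grasp_force: 0.0
```

Call:
{"api": "carry_out", "payload": {"plan": [{"dx": 0, "dy": 0, "dz": 0, "twist": 7, "fingers": 0.2}, {"dx": 0, "dy": 0, "dz": 0, "twist": 14, "fingers": 0.2}, {"dx": 0, "dy": 0, "dz": 0, "twist": 21, "fingers": 0.2}, {"dx": 0, "dy": 0, "dz": 0, "twist": 28, "fingers": 0.1}, {"dx": 0, "dy": 0, "dz": 0, "twist": 35, "fingers": 0}]}}

```text
clock: 8.27
eef_pos: [0.4836, -0.1293, 0.1254]
tool_rot: [0.667, 0.745, 0.0, 0.0]
ft_force: [0.7, 0.7, 0.1]
grip_width: 0.0427
grasp_force: 0.0
```

Call:
{"api": "carry_out", "payload": {"plan": [{"dx": 0, "dy": 0, "dz": 0, "twist": 7, "fingers": 0}, {"dx": 0, "dy": 0, "dz": 0, "twist": 14, "fingers": 0}, {"dx": 0, "dy": 0, "dz": 0, "twist": 21, "fingers": 0}, {"dx": 0, "dy": 0, "dz": 0, "twist": 28, "fingers": 0}, {"dx": 0, "dy": 0, "dz": 0, "twist": 35, "fingers": 0}]}}

```text
clock: 8.68
eef_pos: [0.4836, -0.1291, 0.1254]
tool_rot: [0.86, 0.51, 0.0, 0.0]
ft_force: [-1.1, -0.7, -0.2]
grip_width: 0.0429
grasp_force: 0.0
```

```bash
python3 go.py .4658 -.1628 .05 -38.3
python3 - <<'E'
from m import *;from workcell import camera
c=camera("top");
im=c["image"][170:250,280:360,::-1]
cv2.imwrite("pics/x.png",im)
E
```

```text
shift [-38.1   0.6  75.4] twist 9.6 | now [ 0.4836 -0.1291  0.1254] -28.7 F [-1.1 -0.7 -0.2] w 0.0429 0.0 q1,6 [-0.26  1.81] t 8.68
```

Call:
{"api": "carry_out", "payload": {"plan": [{"dx": -15, "dy": 0, "dz": 10, "twist": 5, "fingers": 0}, {"dx": -38, "dy": 0.5, "dz": 30, "twist": 9.5, "fingers": 0}, {"dx": -38, "dy": 0.5, "dz": 60, "twist": 9.5, "fingers": 0}, {"dx": -38, "dy": 0.5, "dz": 75, "twist": 9.5, "fingers": 0}, {"dx": -38, "dy": 0.5, "dz": 75, "twist": 9.5, "fingers": 0}]}}

```text
clock: 9.15
eef_pos: [0.4628, -0.1621, 0.047]
tool_rot: [0.898, 0.44, -0.002, -0.003]
ft_force: [-1.1, -0.2, -0.3]
grip_width: 0.0428
grasp_force: 0.0
```

```bash
python3 go.py .4658 -.1628 .010 -38.3
```

```text
shift [ 1.3  3.1 36.9] twist 0.5 | now [ 0.4628 -0.1621  0.047 ] -37.8 F [-1.1 -0.2 -0.3] w 0.0428 0.0 q1,6 [-0.34  1.89] t 9.15
```

Call:
{"api": "carry_out", "payload": {"plan": [{"dx": 0, "dy": 1, "dz": 10, "twist": 0, "fingers": 0}, {"dx": 0, "dy": 1, "dz": 20, "twist": 0, "fingers": 0}, {"dx": 0, "dy": 1, "dz": 30, "twist": 0, "fingers": 0}, {"dx": 0, "dy": 1, "dz": 37, "twist": 0, "fingers": 0}, {"dx": 0, "dy": 1, "dz": 37, "twist": 0, "fingers": 0}]}}

```text
clock: 9.57
eef_pos: [0.4658, -0.1628, 0.0117]
tool_rot: [0.898, 0.44, -0.001, -0.001]
ft_force: [0.4, -0.2, -0.2]
grip_width: 0.0429
grasp_force: 0.0
```

```bash
python3 go.py .4658 -.1628 .010 -38.3
```

```text
shift [ 0.  -0.   1.7] twist 0.5 | now [ 0.4658 -0.1628  0.0117] -37.8 F [ 0.4 -0.2 -0.2] w 0.0429 0.0 q1,6 [-0.34  1.89] t 9.57
```

Exactly at the target. Closing slowly.

Call:
{"api": "carry_out", "payload": {"plan": [{"dx": 0, "dy": 0, "dz": 1, "twist": 0.5, "fingers": 0.2}, {"dx": 0, "dy": 0, "dz": 1, "twist": 0.5, "fingers": 0.35}, {"dx": 0, "dy": 0, "dz": 1, "twist": 0.5, "fingers": 0.5}, {"dx": 0, "dy": 0, "dz": 1, "twist": 0.5, "fingers": 0.6}, {"dx": 0, "dy": 0, "dz": 1, "twist": 0.5, "fingers": 0.8}]}}

```text
clock: 9.98
eef_pos: [0.4659, -0.1626, 0.0126]
tool_rot: [0.9, 0.436, -0.0, -0.001]
ft_force: [-4.3, 4.1, 5.6]
grip_width: 0.0143
grasp_force: 58.3
```

Call:
{"api": "carry_out", "payload": {"plan": [{"dx": 0, "dy": 0, "dz": 0, "twist": 0, "fingers": 1}, {"dx": 0, "dy": 0, "dz": 0, "twist": 0, "fingers": 1}, {"dx": 0, "dy": 0, "dz": 0, "twist": 0, "fingers": 1}, {"dx": 0, "dy": 0, "dz": 0, "twist": 0, "fingers": 1}, {"dx": 0, "dy": 0, "dz": 0, "twist": 0, "fingers": 1}]}}

```text
clock: 10.4
eef_pos: [0.4658, -0.1626, 0.0126]
tool_rot: [0.9, 0.436, -0.0, -0.001]
ft_force: [-3.1, 2.0, 5.2]
grip_width: 0.0145
grasp_force: 58.2
```

```bash
cat > lev.py <<'E'
import sys;from go import *
pin=np.array([.5321,-.0788])
o=bot.get_obs();M=R.from_quat(o["tool_rot"]).as_matrix()
v=o["eef_pos"][:2]-pin; r=np.hypot(*v); off=-13.5-115
now=np.degrees(np.arctan2(v[1],v[0])); phi=np.degrees(np.arctan2(M[1,1],M[0,1]))
print("theta by pos",np.radians(now-off),"by tool yaw",np.radians(phi-90-off),"r",r,"Ft",o["ft_force"][:2]@np.array([-v[1],v[0]])/r,o["ft_force"],o["ft_torque"],o["eef_pos"],o["grip_width"],o["grasp_force"])
d0=np.radians(float(sys.argv[1]) if len(sys.argv)>1 else 0)
for k in range(1,6): # five equal steps of d0 deg about the pin
    a=d0*k; w=pin+np.array([[np.cos(a),-np.sin(a)],[np.sin(a),np.cos(a)]])@v-o["eef_pos"][:2]
    print(k,np.round(M.T[:2,:2]@w*1000,1),"twist",-round(np.degrees(a),1))
E
python3 lev.py 3
```

```text
theta by pos 0.0026012985771917897 by tool yaw 0.0038410483833640234 r 0.10680984225068277 Ft -3.658707720744939 [-3.06450758  2.02335502  5.2111161 ] [0.5305465  0.75906715 0.51351164] [ 0.46582698 -0.16256293  0.01260465] 0.014475590143240903 58.22896957397461
1 [0.1 5.6] twist -3.0
2 [ 0.6 11.2] twist -6.0
3 [ 1.3 16.7] twist -9.0
4 [ 2.3 22.2] twist -12.0
5 [ 3.6 27.6] twist -15.0
```

Call:
{"api": "carry_out", "payload": {"plan": [{"dx": 0.1, "dy": 3.7, "dz": -0.3, "twist": -2, "fingers": 1}, {"dx": 0.3, "dy": 7.5, "dz": -0.5, "twist": -4, "fingers": 1}, {"dx": 0.6, "dy": 11.2, "dz": -0.5, "twist": -6, "fingers": 1}, {"dx": 1.0, "dy": 14.9, "dz": -0.5, "twist": -8, "fingers": 1}, {"dx": 1.6, "dy": 18.6, "dz": -0.5, "twist": -10, "fingers": 1}]}}

```text
clock: 10.82
eef_pos: [0.4806, -0.1721, 0.0126]
tool_rot: [0.858, 0.513, -0.001, -0.002]
ft_force: [-5.6, 5.5, 4.7]
grip_width: 0.0143
grasp_force: 58.8
```

```bash
python3 lev.py 2
```

```text
theta by pos 0.1671997766568105 by tool yaw 0.17916436211205405 r 0.10654573990985247 Ft -7.606154946058039 [-5.62785551  5.54213749  4.74810819] [ 0.9837983   1.00607439 -0.11245787] [ 0.48057551 -0.17205889  0.01259359] 0.014337570226327909 58.784467577934265
1 [0.  3.7] twist -2.0
2 [0.2 7.4] twist -4.0
3 [ 0.5 11.1] twist -6.0
4 [ 0.9 14.8] twist -8.0
5 [ 1.4 18.5] twist -10.0
```

Call:
{"api": "carry_out", "payload": {"plan": [{"dx": 0.1, "dy": 3.7, "dz": -0.3, "twist": -2, "fingers": 1}, {"dx": 0.3, "dy": 7.5, "dz": -0.5, "twist": -4, "fingers": 1}, {"dx": 0.6, "dy": 11.2, "dz": -0.5, "twist": -6, "fingers": 1}, {"dx": 1.0, "dy": 14.9, "dz": -0.5, "twist": -8, "fingers": 1}, {"dx": 1.6, "dy": 18.6, "dz": -0.5, "twist": -10, "fingers": 1}]}}

```text
clock: 11.23
eef_pos: [0.498, -0.1792, 0.0127]
tool_rot: [0.81, 0.586, -0.0, -0.002]
ft_force: [-2.9, 5.9, -0.6]
grip_width: 0.0142
grasp_force: 58.5
```

```bash
python3 lev.py 2|head -1
```

```text
theta by pos 0.3445020459235345 by tool yaw 0.35390130408810067 r 0.10599936538004877 Ft -4.639608626395617 [-2.89162291  5.91249045 -0.63643493] [ 1.03050516  0.49537809 -0.05061591] [ 0.4980075  -0.17916716  0.01267521] 0.014150285599919472 58.517062067985535
```

Call:
{"api": "carry_out", "payload": {"plan": [{"dx": 0.1, "dy": 3.7, "dz": -0.3, "twist": -2, "fingers": 1}, {"dx": 0.3, "dy": 7.5, "dz": -0.5, "twist": -4, "fingers": 1}, {"dx": 0.6, "dy": 11.2, "dz": -0.5, "twist": -6, "fingers": 1}, {"dx": 1.0, "dy": 14.9, "dz": -0.5, "twist": -8, "fingers": 1}, {"dx": 1.6, "dy": 18.6, "dz": -0.5, "twist": -10, "fingers": 1}]}}

```text
clock: 11.65
eef_pos: [0.5162, -0.1832, 0.0127]
tool_rot: [0.756, 0.655, 0.0, -0.003]
ft_force: [-2.1, 6.0, -1.6]
grip_width: 0.0146
grasp_force: 58.9
```

```bash
python3 lev.py 2|head -1
```

```text
theta by pos 0.52100508701844 by tool yaw 0.5285848121583415 r 0.10559108947973556 Ft -2.963246209837765 [-2.08252082  6.01436902 -1.59126032] [ 1.02772587  0.50229422 -0.07437513] [ 0.51622183 -0.18319043  0.01273582] 0.014605094014834244 58.87519061565399
```

Call:
{"api": "carry_out", "payload": {"plan": [{"dx": 0, "dy": 2.8, "dz": 0, "twist": -1.5, "fingers": 1}, {"dx": 0.1, "dy": 5.6, "dz": 0, "twist": -3, "fingers": 1}, {"dx": 0.2, "dy": 8.4, "dz": 0, "twist": -4.5, "fingers": 1}, {"dx": 0.4, "dy": 11.2, "dz": 0, "twist": -6, "fingers": 1}, {"dx": 0.8, "dy": 14.9, "dz": 0, "twist": -8, "fingers": 1}]}}

```text
clock: 12.07
eef_pos: [0.5302, -0.1842, 0.0127]
tool_rot: [0.709, 0.705, 0.0, -0.003]
ft_force: [-5.2, 6.8, 0.5]
grip_width: 0.0141
grasp_force: 59.2
```

```bash
python3 lev.py 2|head -1
```

```text
theta by pos 0.653795661032017 by tool yaw 0.6670006994905822 r 0.1053846893034337 Ft -5.350097711623145 [-5.22791546  6.77737278  0.48561579] [ 1.2242459   0.89770176 -0.47701042] [ 0.53018673 -0.18416732  0.01267988] 0.01405266661424233 59.18984413146973
```

Call:
{"api": "carry_out", "payload": {"plan": [{"dx": 0, "dy": 0.9, "dz": 0, "twist": -0.5, "fingers": 1}, {"dx": 0, "dy": 1.9, "dz": 0, "twist": -1, "fingers": 1}, {"dx": 0, "dy": 2.8, "dz": 0, "twist": -1.5, "fingers": 1}, {"dx": 0, "dy": 3.7, "dz": 0, "twist": -2, "fingers": 1}, {"dx": 0, "dy": 3.7, "dz": 0, "twist": -2, "fingers": 1}]}}

```text
clock: 12.48
eef_pos: [0.5359, -0.1838, 0.0129]
tool_rot: [0.696, 0.718, 0.002, -0.002]
ft_force: [0.6, 9.1, -4.7]
grip_width: 0.0142
grasp_force: 58.6
```

```bash
python3 lev.py 2|head -1
```

```text
theta by pos 0.7081031318790302 by tool yaw 0.7034204986622916 r 0.1050986328501586 Ft 0.9722343885397928 [ 0.64530572  9.05696295 -4.73391159] [1.67299761 0.02989537 0.25838749] [ 0.53589863 -0.18382996  0.01287104] 0.014224756917423257 58.59152913093567
```

Tangential force dropped from -5.3 to +1 N, which is the third click. I'll move a little past it so the lever rests safely beyond the tooth.

Call:
{"api": "carry_out", "payload": {"plan": [{"dx": 0.3, "dy": 0.9, "dz": 0, "twist": -0.5, "fingers": 1}, {"dx": 0.6, "dy": 1.9, "dz": 0, "twist": -1, "fingers": 1}, {"dx": 0.8, "dy": 2.8, "dz": 0, "twist": -1.6, "fingers": 1}, {"dx": 1, "dy": 3.7, "dz": 0, "twist": -2.2, "fingers": 1}, {"dx": 1, "dy": 4.2, "dz": 0, "twist": -2.5, "fingers": 1}]}}

```text
clock: 12.9
eef_pos: [0.5394, -0.1836, 0.0128]
tool_rot: [0.681, 0.733, 0.001, -0.002]
ft_force: [-2.5, 6.2, -1.9]
grip_width: 0.0148
grasp_force: 59.2
```

```bash
python3 lev.py 2|head -1
```

```text
theta by pos 0.7413477474887242 by tool yaw 0.7454091882261293 r 0.10507815137792428 Ft -2.0221134536334784 [-2.45963013  6.22432428 -1.9089479 ] [ 1.02076502  0.2067567  -0.11745028] [ 0.53938615 -0.18362524  0.01281362] 0.014773672648916865 59.234434962272644
```

Call:
{"api": "carry_out", "payload": {"plan": [{"dx": 0, "dy": 0, "dz": 0, "twist": 0, "fingers": 1}, {"dx": 0, "dy": 0, "dz": 0, "twist": 0, "fingers": 1}, {"dx": 0, "dy": 0, "dz": 0, "twist": 0, "fingers": 1}, {"dx": 0, "dy": 0, "dz": 0, "twist": 0, "fingers": 1}, {"dx": 0, "dy": 0, "dz": 0, "twist": 0, "fingers": 1}]}}

```text
clock: 13.32
eef_pos: [0.5394, -0.1837, 0.0128]
tool_rot: [0.681, 0.732, 0.001, -0.002]
ft_force: [-0.3, 4.3, -2.2]
grip_width: 0.0145
grasp_force: 59.2
```

```bash
python3 lev.py 2|head -1
python3 - <<'E'
from m import *;from workcell import camera
I=[]
for n,(X,Y,W,H) in(("side",(230,150,80,115)),("top",(210,135,80,115))):
    I.append(cv2.resize(camera(n)["image"][Y:Y+H,X:X+W,::-1],None,fx=5,fy=5,interpolation=cv2.INTER_CUBIC))
cv2.imwrite("pics/end.png",np.hstack(I))
E
```

```text
theta by pos 0.7410777279617832 by tool yaw 0.7448698580989691 r 0.10512984971158564 Ft -0.04459227407814845 [-0.34243051  4.30022356 -2.20652432] [ 0.9813432   0.13941565 -0.14992084] [ 0.53936142 -0.18367877  0.01281146] 0.014498750621219234 59.15597856044769
```

View pics/end.png

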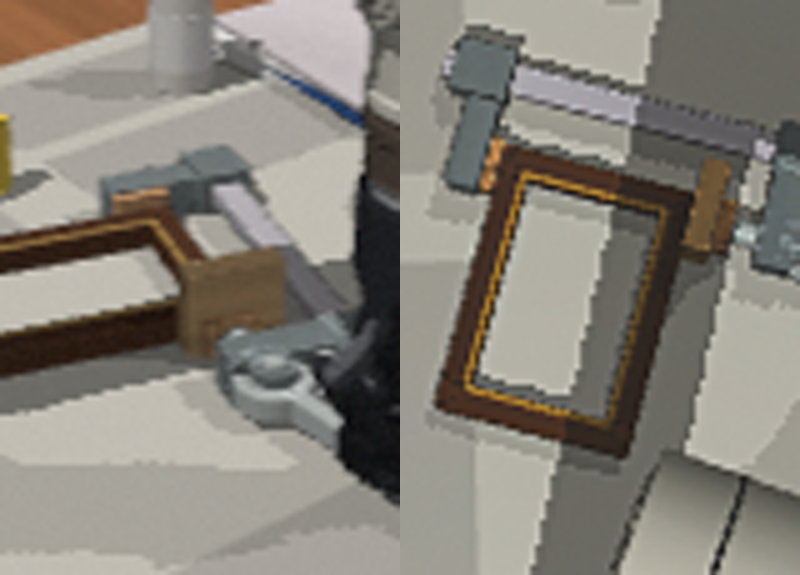

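The block is nipped between pad and frame, square, at top crop (710,205). I'll move slightly further to sit clearly past the third tooth, well short of 0.96.

Call:
{"api": "carry_out", "payload": {"plan": [{"dx": 0, "dy": 0.9, "dz": 0, "twist": -0.5, "fingers": 1}, {"dx": 0, "dy": 1.9, "dz": 0, "twist": -1, "fingers": 1}, {"dx": 0.1, "dy": 2.8, "dz": 0, "twist": -1.5, "fingers": 1}, {"dx": 0.1, "dy": 3.7, "dz": 0, "twist": -2, "fingers": 1}, {"dx": 0.1, "dy": 4.2, "dz": 0, "twist": -2.3, "fingers": 1}]}}

```text
clock: 13.83
eef_pos: [0.5427, -0.1834, 0.0127]
tool_rot: [0.666, 0.746, 0.0, -0.003]
ft_force: [-3.0, 5.3, 0.0]
grip_width: 0.0146
grasp_force: 59.5
```

Call:
{"api": "carry_out", "payload": {"plan": [{"dx": 0, "dy": 0, "dz": 0, "twist": 0, "fingers": 1}, {"dx": 0, "dy": 0, "dz": 0, "twist": 0, "fingers": 1}, {"dx": 0, "dy": 0, "dz": 0, "twist": 0, "fingers": 1}, {"dx": 0, "dy": 0, "dz": 0, "twist": 0, "fingers": 1}, {"dx": 0, "dy": 0, "dz": 0, "twist": 0, "fingers": 1}]}}

```text
clock: 14.25
eef_pos: [0.5428, -0.1834, 0.0128]
tool_rot: [0.666, 0.746, 0.0, -0.003]
ft_force: [-2.2, 5.4, -0.9]
grip_width: 0.0147
grasp_force: 59.4
```

```bash
python3 lev.py 2|head -1
```

```text
theta by pos 0.7737566252696593 by tool yaw 0.7838725588917249 r 0.10514013901844005 Ft -1.594129546654445 [-2.15557383  5.41462528 -0.85956706] [ 0.99902996  0.4350033  -0.44366035] [ 0.5427853  -0.18339576  0.01276968] 0.014725091542123972 59.42973017692566
```

```bash
python3 -c "from workcell import job_done;print(job_done())"
```

```text
the job is handed in; nothing more can be done
None
```

I handed the job in at about 14 s: the pine block nips the frame, square on the pad, and the fingers hold the lever at about 0.78 rad, past the third click (0.72) and short of the fourth (0.96).

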